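# Put two spacer plates into the stepped slot rack

### The arm

A 6-joint arm with a two-finger parallel gripper is mounted at the origin on the work surface. World frame = base frame: x ahead of the robot, y to its left, z up, the work surface at z = 0. Lengths are in m, angles in rad, forces in N, time in s.
With the tool pointing down it reaches from about 0.375 to 0.9 m from the base axis. Payload 3.1 kg.
Tool frame: the origin (TCP) lies between the finger pads; the fingertips stand 8 mm ahead of it and the grasp point (between the pads) lies 11 mm behind it; z points along the fingers, y is the line along which they close (so a half turn about z gives the same grasp; the last joint's range is limited). The gripper opens to 87 mm and grips with 3 to 60 N. Pads are 19 mm wide; open, the fingers measure 117 mm over their backs; the gripper's body (75 mm by 190 mm) begins 51 mm behind the grasp point.
Start: joints at [1.121, 0.527, 1.433, -0, 1.181, -0.178], TCP at [0.167, 0.602, 0.231] pointing down, gripper open.
Joint ranges: [-3.08, 3.08], [-0.75, 2.2], [0.22, 2.44], [-1.43, 4.57], [0, 2.65], [-2.85, 2.85]. Speed limits (rad/s): [2.79, 2.79, 3.14, 3.14, 3.14, 3.14].

### API

Orientations are given as a unit quaternion [x, y, z, w].
In Python, from rig import robot, vision, job gives the robot as it stands.
- The arm moves only by the shell command python3 -m handwheel 'ROWS' [OPENING] [FORCE]. ROWS is JSON, a list of rows, each a list of 4 numbers: the shift along the tool's x, y, z as a fraction of full scale, then the turn about the tool's z as a fraction of full scale. A call has 1 to 20 rows; each row is the pose to reach, as a shift and turn from the pose commanded when the call began, along the tool's axes at that moment, turning the shorter way round; what a row does not reach only later rows make up. Full scale, the value 1, is 300 mm for a shift and 2 pi rad for a turn. A row lasts 1/12 s, in which the tool goes at most 41.7 mm and 7.16 degrees, less where a joint would pass 70% of its speed; a pose out of reach is approached as far as the arm can. A call with a number of a shift or a turn outside -1 to 1 is refused whole. A call with a gripper value outside its range is refused whole. OPENING is the opening in per cent of the stroke, from 0 (shut) to 100 (fully open), set as the call begins (- or left out, the last holds). The fingers move at their own pace and stop on an object; FORCE is the grip in N (left out, the last holds). Time passes only in rows, so rows that repeat a pose let the fingers close. It gives the time, the measured TCP pose, the force, the opening and the grip force at its end, in the units of the state.
- robot.get_obs(): the state, without advancing time (a new reading comes with each control period).
- vision.camera(name): name is "side" or "top"; returns a dict with "frame" (420x560x3 uint8, red, green, blue), "K" (3x3 intrinsics, pixels), "cam_to_world" (4x4, takes a point from camera to world coordinates). Camera axes: x right, y down, z forward; pixel columns grow to the right and rows downward; lengths in m; the calibration is good to about 2 mm. A picture is of the moment at which its call begins. There is no depth.
- job.hand_in(): hands the job in; it is judged then, once.
Trained networks look in the newest picture that a camera, given by its name, has taken for a name from the list of things; names that differ only in an ending like _2 or _b are one class to them, and where a whole thing is asked for, a point or a joint stands for the part that bears it (a point fixed in the world has none). Each returns a list of dicts, best first, with "conf" (0 to 1); they miss things now and then, are a little off and sometimes report something else, mostly with a low value. They report only what shows in the picture. A call takes as long as a camera call. They do not tell look-alikes from the thing itself.
- vision.look_for(camera, label): "point" ([row, column] in pixels, amid what is visible of it).
- vision.outline_of(camera, label): "mask" (420x560 bool, what is visible of it) and "point" ([row, column] in pixels, amid what is visible of it).
The state is a dict: "time": time; "q": joint angles; "joint_velocities": joint speeds; "joint_torque": joint torques, N m; "position": TCP position; "tool_rot": TCP orientation; "ft_force": force on the tool from outside, world axes, zero at the start; "moment": the same for the moment, N m; "grip_width": finger opening in m; "grip_force": force on a finger pad.
Only numpy, scipy, OpenCV 4.12 (cv2) and the standard library are available. Lean on these libraries where they do the work, as an engineer would, in place of code of your own. Each camera call takes 0.05 s, during which the arm holds its last target. There are 200 camera calls.

### The job

Put the two loose spacer plates away in the slot rack, each upright in the narrowest slot that will take it, and push each one past its sprung cheek until it sits fully home on the slot floor. The cassettes are not exactly where they should be, so feel for the slot and never force a plate against the rack (stay well under 60 N). Let go of both plates and leave everything else on the bench where it is.

Things in the scene. Friction and masses are not known exactly. Their poses are not given: they have to be found in the camera images.
- rack: Slot rack, fixed: dark base 100 x 250 x 10 mm with three aluminium cassettes in a row along its y, 76 mm apart, slots narrowing towards +y. Cassette: 72 mm long (x), top 46 mm above the table; slot along x, 56 mm long, floor a black rubber pad 28 mm below its mouth (gives 1 mm per 5 N), walls 13 mm thick, mouth edges chamfered 1.5 mm. Each cassette is clamped up to 9 mm off along y, not measured. Origin: centre of the underside.
- slot_n (a point): Nominal centre of the mouth of the narrowest (+y) slot, 12 mm wide, for the 10 mm plate; 46 mm above the table, axes as the rack's. The true centre lies within 9 mm of it along y: find it by feel or sight. From 13 mm down, a sprung brass cheek stands 3.5 mm out of the slot's +y wall; pushing the plate past its sloping top takes about 7 to 15 N, more than the plate's weight.
- slot_m (a point): Nominal centre of the mouth of the middle slot, 16 mm wide, for the 14 mm plate; 46 mm above the table, axes as the rack's. The true centre lies within 9 mm of it along y: find it by feel or sight. From 13 mm down, a sprung brass cheek stands 3.5 mm out of the slot's +y wall; pushing the plate past its sloping top takes about 7 to 15 N, more than the plate's weight.
- slot_w (a point): Nominal centre of the mouth of the widest (-y) slot, 20 mm wide, for an 18 mm plate that is away; it stays empty; 46 mm above the table, axes as the rack's. The true centre lies within 9 mm of it along y: find it by feel or sight. From 13 mm down, a sprung brass cheek stands 3.5 mm out of the slot's +y wall; pushing the plate past its sloping top takes about 7 to 15 N, more than the plate's weight.
- thin_plate: Blue painted steel spacer plate, 46 mm wide (x), 10 mm thick (y), 64 mm tall (z), about 0.22 kg, standing on its edge on the table, with two dark bolt holes. Origin: centre of its underside. Either way round is the same.
- thick_plate: Bare steel spacer plate, 46 mm wide (x), 14 mm thick (y), 64 mm tall (z), about 0.31 kg, standing on its edge on the table, with two dark bolt holes. Origin: centre of its underside. Either way round is the same.
- probe_pen: Bystander, leave it alone: blue probe pen, 140 mm long, 12 mm thick. Origin: centre of its underside.
- thumbscrew: Bystander, leave it alone: brass thumbscrew, 24 mm across, 20 mm tall, standing on its head. Origin: centre of its underside.
- clip: Bystander, leave it alone: small aluminium clip, 30 x 18 x 20 mm. Origin: centre of its underside.
- screw_jar: Bystander, leave it alone: amber screw jar with black lid, 48 mm across, 55 mm tall. Origin: centre of its underside.
- connector: Bystander, leave it alone: black connector housing, 36 x 50 x 28 mm. Origin: centre of its underside.
- driver: Bystander, leave it alone: red-handled screwdriver, 160 mm long, lying. Origin: centre of its underside.
- heatsink: Bystander, leave it alone: dark finned heat sink, 40 x 40 x 19 mm. Origin: centre of its underside.
There are look-alikes about, which are no part of the job. Several things have the shape of the thin_plate; the one meant has the colours described above.

How it is judged:
By the outcome, as a careful person would: the job done as asked, in the order asked, and still so for the second after the job is handed in, with the robot touching nothing.
It also fails if it takes over 72 s, if anything falls off the work surface, if the arm or the gripper's body presses on something with over 40 N, if the wrist force passes 120 N, or if a joint passes its speed limit or range.

## Working session

There is one attempt and no reset: what is moved stays moved. The work goes in short steps, Python scripts to look and compute and a shell command to move; the robot and the scene stay as the last step left them, time stands still between calls to the robot, and variables do not carry over. Pictures are saved under pics/ and viewed, at most 10 in all, crops included, and the job is handed in when it is done.

```bash
mkdir -p pics; cat > h.py <<'E'
import numpy as np,cv2
from rig import robot,vision,job
def save(c,n):
    d=vision.camera(c); cv2.imwrite('pics/'+n+'.png',d['frame'][:,:,::-1]); return d
def w(d,r,c,z):
    K=d['K'];T=np.array(d['cam_to_world']); v=T[:3,:3]@np.linalg.solve(K,[c,r,1.]); o=T[:3,3]
    return o+v*(z-o[2])/v[2]
def px(d,p):
    T=np.linalg.inv(d['cam_to_world']); q=d['K']@(T[:3,:3]@np.array(p)+T[:3,3]); return (q[:2]/q[2])[::-1]
E
python3 - <<'E'
from h import *
for c in ['top','side']:
    d=save(c,c+'0'); print(c,np.round(d['cam_to_world'],3).tolist(),d['K'][0,0])
    for l in ['rack','thin_plate','thick_plate']:
        for m in vision.look_for(c,l): print(l,round(m['conf'],2),np.round(m['point']),np.round(w(d,*m['point'],.04),3))
o=robot.get_obs(); print(o)
E
```

```text
top [[0.015, -0.992, 0.127, 0.395], [-1.0, -0.016, -0.011, 0.034], [0.013, -0.127, -0.992, 1.171], [0.0, 0.0, 0.0, 1.0]] 464.7386751469863
rack 0.88 [204. 339.] [ 0.559 -0.121  0.04 ]
thin_plate 0.64 [258. 262.] [0.424 0.066 0.04 ]
thin_plate 0.59 [186. 216.] [0.599 0.184 0.04 ]
thin_plate 0.49 [224. 246.] [0.506 0.107 0.04 ]
thin_plate 0.49 [194. 254.] [0.581 0.09  0.04 ]
thin_plate 0.49 [248. 302.] [ 0.449 -0.031  0.04 ]
thick_plate 0.45 [215. 178.] [0.525 0.272 0.04 ]
thick_plate 0.27 [208. 203.] [0.543 0.213 0.04 ]
side [[0.927, -0.294, 0.234, 0.284], [-0.375, -0.698, 0.61, -0.7], [-0.016, -0.653, -0.757, 0.957], [0.0, 0.0, 0.0, 1.0]] 535.0833028102544
thin_plate 0.95 [193. 269.] [0.574 0.087 0.04 ]
thin_plate 0.71 [220. 208.] [0.418 0.062 0.04 ]
thin_plate 0.59 [197. 238.] [0.502 0.101 0.04 ]
thin_plate 0.56 [166. 264.] [0.596 0.174 0.04 ]
thin_plate 0.54 [243. 232.] [ 0.447 -0.018  0.04 ]
thick_plate 0.83 [149. 224.] [0.526 0.269 0.04 ]
{'time': 0.4, 'q': array([ 1.12151999e+00,  5.27674542e-01,  1.43290659e+00, -4.39801587e-06,
        1.18141676e+00, -1.78494576e-01]), 'joint_velocities': array([ 0.00174213, -0.00271127, -0.00293232,  0.00239105, -0.00019092,
        0.00230228]), 'joint_torque': array([ 3.32788841e-04, -4.39502299e+01, -1.76656741e+01,  6.33594627e-02,
        5.30236016e-02, -6.84360157e-05]), 'position': array([0.16708245, 0.6020998 , 0.23037517]), 'tool_rot': array([ 1.34976792e-01,  9.90848739e-01, -1.93347878e-04, -6.06252816e-05]), 'ft_force': array([ 0.34188889, -0.06403405, -0.56646097]), 'moment': array([-0.00637236,  0.01636448,  0.00162072]), 'grip_force': 0.0, 'grip_width': 0.08727530616424105}
```

View pics/top0.png

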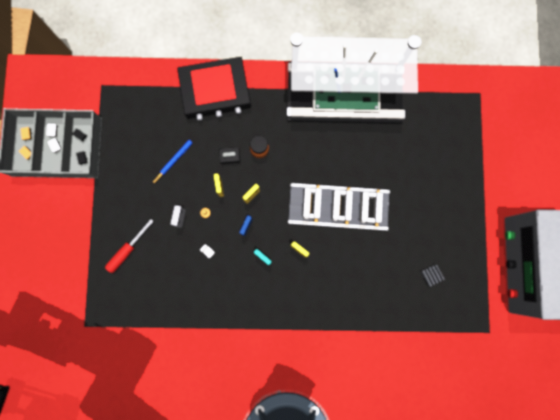

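View pics/side0.png

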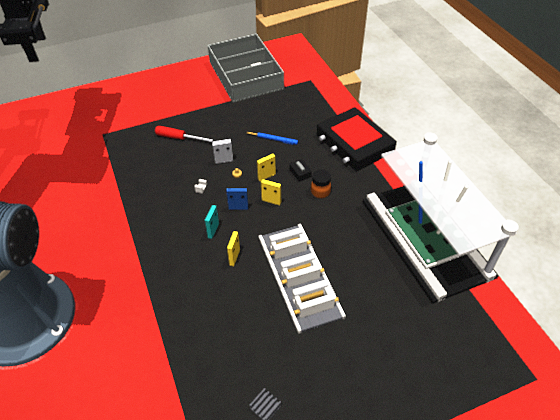

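The blue plate is near top-view pixel (224,246), the bare steel plate at (215,178) and the rack at (204,339). The yellow and cyan plates are look-alikes. Next I'll fit plate poses to the outlines and rectify the rack mouth plane.

```bash
cat >> h.py <<'E'
from scipy.optimize import minimize
def box(p,lx,ly,z0,z1):
    x,y,a=p; c,s=np.cos(a),np.sin(a)
    return [(x+c*i*lx/2-s*j*ly/2,y+s*i*lx/2+c*j*ly/2,z) for i in(-1,1) for j in(-1,1) for z in(z0,z1)]
def hull(d,pts,S=4):
    P=np.array([px(d,q)[::-1] for q in pts]); return cv2.convexHull(((P+.5)*S*16).astype(np.int32))
def fit(views,p0,lx,ly,h):
    S=4; ms=[(d,cv2.resize(m.astype(np.uint8),None,fx=S,fy=S,interpolation=cv2.INTER_NEAREST)) for d,m in views]
    def cost(p):
        t=0
        for d,m in ms:
            im=np.zeros_like(m); cv2.fillConvexPoly(im,hull(d,box(p,lx,ly,0,h)),1,shift=4); t+=1-(im&m).sum()/(im|m).sum()
        return t
    best=None
    for a in np.arange(0,np.pi,.3):
        r=minimize(cost,[p0[0],p0[1],a],method='Nelder-Mead',options=dict(initial_simplex=[[p0[0],p0[1],a],[p0[0]+.01,p0[1],a],[p0[0],p0[1]+.01,a],[p0[0],p0[1],a+.2]],xatol=1e-4,fatol=1e-4))
        if best is None or r.fun<best.fun: best=r
    return best
def rect(d,x0,x1,y0,y1,z,s):
    # image: right = -y, up = +x ; s px per m
    W,H=int((y1-y0)*s),int((x1-x0)*s)
    src=np.float32([px(d,(x,y,z))[::-1] for x,y in((x1,y1),(x1,y0),(x0,y0),(x0,y1))])
    M=cv2.getPerspectiveTransform(src,np.float32([(0,0),(W,0),(W,H),(0,H)]))
    return cv2.warpPerspective(d['frame'],M,(W,H),flags=cv2.INTER_CUBIC)[:,:,::-1]
E
python3 - <<'E'
from h import *
D={c:vision.camera(c) for c in('top','side')}
def near(c,l,p):
    d=D[c]; t=px(d,p); ms=[m for m in vision.outline_of(c,l) if np.hypot(*(np.array(m['point'])-t))<12]
    return [(d,ms[0]['mask'])] if ms else []
for l,p,ly in(('thin_plate',(.504,.104,.035),.01),('thick_plate',(.526,.27,.035),.014)):
    v=near('top',l,p)+near('side',l,p); r=fit(v,p,.046,ly,.064); print(l,len(v),r.x.round(4),r.fun)
    for e in v:
        q=fit([e],p,.046,ly,.064); print('  single',q.x.round(4),q.fun)
v=np.vstack([rect(D[c],.49,.63,-.25,.01,.046,2200/1.0) for c in('top','side')])
cv2.imwrite('pics/rack.png',v); print(v.shape)
E
```

```text
thin_plate 2 [ 0.5027  0.1076 -0.4014] 0.21596451156666074
  single [0.5034 0.1076 2.7432] 0.1322654462242563
  single [0.5021 0.1059 2.748 ] 0.0778226367812892
thick_plate 1 [0.5236 0.2739 3.0876] 0.17618664521319394
  single [0.5236 0.2739 3.0876] 0.17618664521319394
(616, 572, 3)
```

View pics/rack.png

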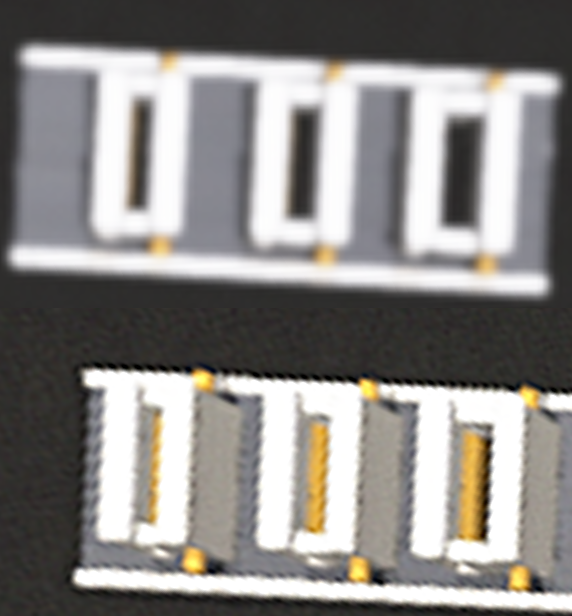

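Top view rectified at 2.2 px/mm: the slots narrow to the left, which is +y. The mouths are near columns 140, 302 and 460, and the rack is yawed about -0.05 rad. Next come exact profiles and the first move.

```bash
cat >> h.py <<'E'
def go(x,y,z,ang,o=None):
    """fractions for moving TCP to x,y,z with tool-y axis at world angle ang (rad, mod pi)"""
    from scipy.spatial.transform import Rotation as R
    o=o or robot.get_obs(); Rm=R.from_quat(o['tool_rot']).as_matrix()
    s=Rm.T@(np.array([x,y,z])-o['position'])/.3
    a=np.arctan2(Rm[1,1],Rm[0,1]); t=(ang-a+np.pi/2)%np.pi-np.pi/2
    print('rows',s.round(4),'turn',round(-t/(2*np.pi),4),'pos',o['position'].round(4),'yang',round(a,4),'F',o['ft_force'].round(1),'t',round(o['time'],2),'gw',round(o['grip_width'],4),round(o['grip_force'],1))
E
python3 - <<'E'
from h import *
for c in('top','side'):
    d=vision.camera(c); im=rect(d,.49,.63,-.25,.01,.046,2000)  # 0.5mm px
    H,W=im.shape[:2]; M=cv2.getRotationMatrix2D((W/2,H/2),np.degrees(.052),1); im=cv2.warpAffine(im,M,(W,H))
    r0=int((.63-.562)*2000); p=im[r0-20:r0+20].mean(0)
    print(c,'x=.562 row, center col',W/2); print(' '.join(f'{i}:{int(a[0])}/{int(a[2])}' for i,a in enumerate(p) if 70<i<480 and i%3==0))
go(.503,.107,.15,np.pi/2-.40)
E
```

```text
top x=.562 row, center col 260.0
72:140/131 75:130/122 78:123/116 81:125/120 84:155/152 87:198/196 90:232/230 93:250/249 96:252/252 99:253/253 102:253/253 105:253/253 108:252/251 111:246/247 114:220/230 117:172/195 120:119/149 123:72/102 126:55/73 129:57/66 132:88/89 135:130/130 138:185/184 141:227/226 144:247/246 147:252/252 150:253/253 153:253/253 156:253/253 159:253/252 162:249/248 165:240/238 168:214/209 171:181/174 174:158/149 177:145/135 180:144/134 183:143/134 186:143/134 189:143/134 192:142/134 195:142/133 198:142/133 201:142/133 204:142/132 207:142/132 210:140/130 213:136/126 216:126/118 219:115/107 222:102/97 225:106/103 228:131/130 231:180/179 234:224/223 237:246/246 240:252/252 243:253/253 246:253/253 249:253/253 252:253/252 255:247/247 258:233/235 261:190/198 264:133/147 267:85/100 270:52/63 273:44/50 276:41/43 279:49/50 282:62/64 285:94/95 288:136/136 291:188/186 294:230/228 297:245/244 300:253/252 303:253/252 306:253/253 309:253/253 312:252/252 315:250/249 318:238/236 321:212/208 324:177/171 327:153/146 330:141/132 333:140/131 336:140/131 339:141/132 342:140/132 345:14
[... 1562 characters left out ...]
30/146 333:137/152 336:143/158 339:144/159 342:144/159 345:145/160 348:146/160 351:145/160 354:145/161 357:148/163 360:143/158 363:129/141 366:119/124 369:119/115 372:116/108 375:135/131 378:205/208 381:251/252 384:255/255 387:254/255 390:254/255 393:254/255 396:254/255 399:255/255 402:254/254 405:238/240 408:191/196 411:151/159 414:145/150 417:142/164 420:116/192 423:85/219 426:75/234 429:79/238 432:73/217 435:56/176 438:33/127 441:9/70 444:54/78 447:193/194 450:253/253 453:255/255 456:254/255 459:254/255 462:254/255 465:255/255 468:255/255 471:247/250 474:189/201 477:134/150
rows [-1.5202 -1.2911  0.2686] turn 0.0206 pos [0.1671 0.6022 0.2306] yang 1.3 F [ 0.5 -0.5  0.1] t 0.8 gw 0.087 0.0
```

```bash
python3 -m handwheel '[[-0.8,-0.68,0,0.02],[-0.8,-0.68,0,0.02],[-0.8,-0.68,0,0.02],[-0.8,-0.68,0,0.02],[-0.8,-0.68,0,0.02],[-0.8,-0.68,0,0.02],[-0.8,-0.68,0,0.02],[-0.8,-0.68,0,0.02],[-0.8,-0.68,0,0.02],[-0.8,-0.68,0,0.02]]' 40 && python3 -c "
from h import *
go(.503,.107,.12,np.pi/2-.40)"
```

```text
time: 1.63
position: [0.3446, 0.3407, 0.2308]
tool_rot: [0.199, 0.98, 0.0, 0.0]
ft_force: [-0.2, -0.3, 0.2]
grip_width: 0.0365
grip_force: 0.0
rows [-0.7896 -0.5124  0.3689] turn 0.0 pos [0.3446 0.3407 0.2308] yang 1.1709 F [-0.2 -0.3  0.2] t 1.63 gw 0.0365 0.0
```

```bash
python3 -m handwheel '[[-0.79,-0.512,0.2,0],[-0.79,-0.512,0.2,0],[-0.79,-0.512,0.2,0],[-0.79,-0.512,0.2,0],[-0.79,-0.512,0.2,0],[-0.79,-0.512,0.2,0],[-0.79,-0.512,0.37,0],[-0.79,-0.512,0.37,0],[-0.79,-0.512,0.37,0],[-0.79,-0.512,0.37,0],[-0.79,-0.512,0.37,0]]' && python3 -c "
from h import *
go(.503,.107,.042,np.pi/2-.40)
d=vision.camera('side');f=d['frame'][130:270,130:330];cv2.imwrite('pics/a.png',cv2.resize(f,None,fx=3,fy=3,interpolation=2)[:,:,::-1])"
```

```text
time: 2.55
position: [0.5028, 0.1098, 0.12]
tool_rot: [0.196, 0.981, 0.0, -0.0]
ft_force: [0.9, -0.7, 0.4]
grip_width: 0.0347
grip_force: 0.0
rows [-0.0042 -0.0086  0.2601] turn 0.0008 pos [0.5028 0.1098 0.12  ] yang 1.1759 F [ 0.9 -0.7  0.4] t 2.55 gw 0.0347 0.0
```

View pics/a.png

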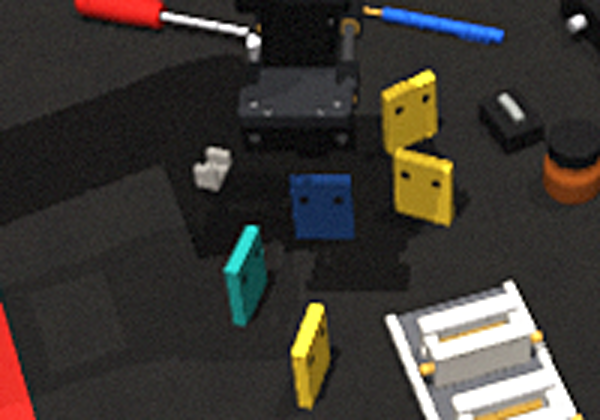

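The gripper is poised above the blue plate (crop centre about 322,205), with nothing in the finger path. Descend and grip.

```bash
python3 -m handwheel '[[-0.004,-0.008,0.13,0],[-0.004,-0.008,0.2,0],[-0.004,-0.008,0.26,0],[-0.004,-0.008,0.26,0],[-0.004,-0.008,0.26,0]]' && python3 -m handwheel '[[0,0,0,0],[0,0,0,0],[0,0,0,0],[0,0,0,0],[0,0,0,0],[0,0,0,0]]' 0 15 && python3 -m handwheel '[[0,0,0,0],[0,0,0,0]]' 0 50
```

```text
time: 3.02
position: [0.5031, 0.1068, 0.0423]
tool_rot: [0.196, 0.981, 0.0, 0.0]
ft_force: [0.7, -0.9, 0.7]
grip_width: 0.0348
grip_force: 0.0
time: 3.52
position: [0.5038, 0.1055, 0.0423]
tool_rot: [0.197, 0.98, 0.0, 0.001]
ft_force: [-0.8, -0.8, 5.8]
grip_width: 0.0101
grip_force: 15.0
time: 3.68
position: [0.5038, 0.1055, 0.0423]
tool_rot: [0.197, 0.98, 0.0, 0.001]
ft_force: [0.1, -0.4, 5.4]
grip_width: 0.0095
grip_force: 50.0
```

```bash
python3 -m handwheel '[[0,0,-0.06,0],[0,0,-0.18,0],[0,0,-0.32,0],[0,0,-0.32,0],[0,0,-0.32,0]]' && python3 -c "
from h import *
go(.559,-.056,.135,np.pi/2-.052)"
```

```text
time: 4.1
position: [0.5048, 0.1055, 0.1394]
tool_rot: [0.197, 0.98, 0.0, 0.003]
ft_force: [-0.2, 0.7, -3.5]
grip_width: 0.0097
grip_force: 50.0
rows [-0.3746 -0.4268  0.0157] turn -0.0548 pos [0.5048 0.1055 0.1394] yang 1.1743 F [-0.2  0.7 -3.5] t 4.1 gw 0.0097 50.0
```

```bash
python3 -m handwheel '[[-0.375,-0.427,0,-0.055],[-0.375,-0.427,0,-0.055],[-0.375,-0.427,0,-0.055],[-0.375,-0.427,0,-0.055],[-0.375,-0.427,0,-0.055],[-0.375,-0.427,0,-0.055],[-0.375,-0.427,0,-0.055],[-0.375,-0.427,0,-0.055],[-0.375,-0.427,0,-0.055]]' && python3 - <<'E'
from h import *
go(.559,-.056,.097,np.pi/2-.052)
o=robot.get_obs(); T=vision.camera('side'); f=T['frame'].copy()
p=o['position']; a=np.pi/2-.052-np.pi/2
for q in box((p[0],p[1],a),.046,.01,p[2]-.042,p[2]+.022): print(px(T,q).round(1),end=' ')
cv2.imwrite('pics/b.png',cv2.resize(f[190:340,210:380],None,fx=4,fy=4,interpolation=2)[:,:,::-1])
E
```

```text
time: 4.85
position: [0.556, -0.0543, 0.1365]
tool_rot: [0.025, 1.0, 0.001, -0.002]
ft_force: [-0.6, 0.8, -2.4]
grip_width: 0.0094
grip_force: 50.0
rows [-0.0108 -0.0054  0.1317] turn 0.0004 pos [ 0.556  -0.0543  0.1365] yang 1.5213 F [-0.6  0.8 -2.4] t 4.85 gw 0.0094 50.0
[228.6 275.8] [208.3 275.3] [225.  274.2] [204.7 273.7] [222.7 296.7] [202.4 297.2] [219.2 295. ] [198.8 295.4]
```

View pics/b.png

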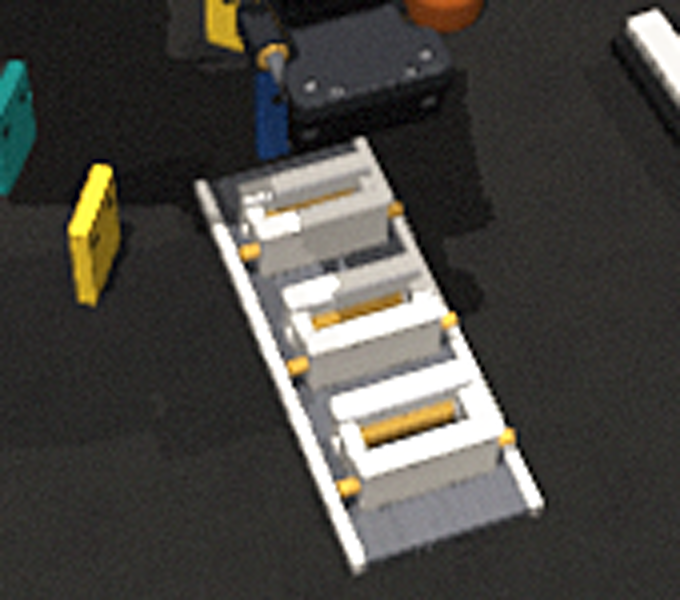

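The plate's lower corner is at crop pixel (260,155), against (263,154) predicted, so it is held as assumed. Lower it to just above the mouth.

```bash
python3 -m handwheel '[[-0.011,-0.0054,0.06,0],[-0.011,-0.0054,0.12,0],[-0.011,-0.0054,0.145,0],[-0.011,-0.0054,0.145,0],[-0.011,-0.0054,0.145,0]]' && python3 -c "
from h import *
go(.559,-.056,.086,np.pi/2-.052)"
```

```text
time: 5.32
position: [0.5604, -0.057, 0.0939]
tool_rot: [0.025, 1.0, 0.0, -0.001]
ft_force: [0.3, 0.3, -2.4]
grip_width: 0.0091
grip_force: 50.0
rows [0.0047 0.003  0.0263] turn 0.0004 pos [ 0.5604 -0.057   0.0939] yang 1.521 F [ 0.3  0.3 -2.4] t 5.32 gw 0.0091 50.0
```

```bash
python3 -m handwheel '[[0.003,0.003,0.005,0],[0.003,0.003,0.01,0],[0.003,0.003,0.015,0],[0.003,0.003,0.02,0],[0.003,0.003,0.024,0],[0.003,0.003,0.027,0],[0.003,0.003,0.03,0],[0.003,0.003,0.03,0]]' && python3 -c "
from h import *
go(.559,-.056,.086,np.pi/2-.052)"
```

```text
time: 5.98
position: [0.5605, -0.057, 0.0879]
tool_rot: [0.025, 1.0, -0.0, 0.001]
ft_force: [-4.2, 2.1, 16.1]
grip_width: 0.0095
grip_force: 50.0
rows [0.0051 0.003  0.0065] turn 0.0002 pos [ 0.5605 -0.057   0.0879] yang 1.5199 F [-4.2  2.1 16.1] t 5.98 gw 0.0095 50.0
```

```bash
python3 -m handwheel '[[0,0,-0.008,0],[0,0,-0.008,0],[0,0,-0.008,0]]' && python3 - <<'E'
from h import *
o=robot.get_obs(); print(o['moment'].round(3),o['ft_force'].round(2),o['position'].round(4))
for c in('top','side'):
    d=vision.camera(c); v=rect(d,.50,.62,-.12,.0,.046,3000); cv2.imwrite(f'pics/c_{c}.png',v)
a=cv2.imread('pics/c_top.png');b=cv2.imread('pics/c_side.png');cv2.imwrite('pics/c.png',np.hstack([a,b]))
E
```

```text
time: 6.23
position: [0.5606, -0.0571, 0.0882]
tool_rot: [0.026, 1.0, -0.0, 0.001]
ft_force: [0.4, 0.4, 6.1]
grip_width: 0.0095
grip_force: 50.0
[ 0.088  0.155 -0.014] [0.41 0.37 6.12] [ 0.5606 -0.0571  0.0882]
```

View pics/c.png

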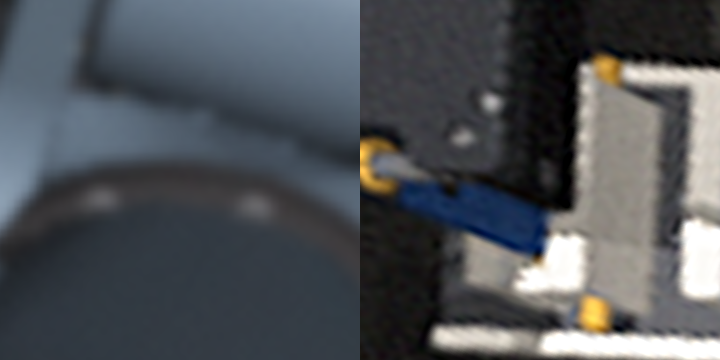

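Side half of the crop: the plate's -x/-y lower corner is at about (545,258), close to the -y wall edge, with brass just showing left of it. I'll back off for a force baseline.

```bash
python3 -m handwheel '[[0,0,-0.012,0],[0,0,-0.012,0],[0,0,-0.012,0],[0,0,-0.012,0]]' && python3 - <<'E'
from h import *
o=robot.get_obs(); print(o['moment'].round(3),o['ft_force'].round(2),o['position'].round(4))
E
python3 -m handwheel '[[0,0,0.006,0],[0,0,0.012,0],[0,0,0.016,0],[0,0,0.016,0],[0,0,0.016,0]]' && python3 - <<'E'
from h import *
o=robot.get_obs(); print(o['moment'].round(3),o['ft_force'].round(2),o['position'].round(4))
E
```

```text
time: 6.67
position: [0.5596, -0.0568, 0.0905]
tool_rot: [0.025, 1.0, 0.0, -0.001]
ft_force: [0.5, -0.3, -0.9]
grip_width: 0.0097
grip_force: 50.0
[ 0.053 -0.025  0.028] [ 0.45 -0.29 -0.9 ] [ 0.5596 -0.0568  0.0905]
time: 7.08
position: [0.56, -0.0568, 0.088]
tool_rot: [0.025, 1.0, -0.0, 0.0]
ft_force: [-2.8, 0.3, 11.1]
grip_width: 0.0097
grip_force: 50.0
[ 0.143  0.639 -0.071] [-2.77  0.28 11.14] [ 0.56   -0.0568  0.088 ]
```

```bash
python3 -m handwheel '[[0,0.003,-0.002,0],[0,0.006,-0.001,0],[0,0.006,0,0]]' && python3 -m handwheel '[[0,0.003,0,0],[0,0.003,0,0]]'
```

```text
time: 7.33
position: [0.5601, -0.0564, 0.0879]
tool_rot: [0.025, 1.0, -0.001, 0.0]
ft_force: [-4.5, -2.9, 12.9]
grip_width: 0.0095
grip_force: 50.0
time: 7.5
position: [0.5605, -0.0549, 0.087]
tool_rot: [0.025, 1.0, -0.001, 0.001]
ft_force: [-0.3, -0.2, -3.0]
grip_width: 0.0097
grip_force: 50.0
```

It dropped into the mouth. Continue down gently.

```bash
python3 -m handwheel '[[0,0.001,0.008,0],[0,0.002,0.015,0],[0,0.002,0.022,0],[0,0.002,0.028,0],[0,0.002,0.028,0]]' && python3 -m handwheel '[[0,0,0.005,0],[0,0,0.010,0],[0,0,0.010,0]]'
```

```text
time: 7.92
position: [0.5596, -0.0533, 0.0769]
tool_rot: [0.025, 1.0, 0.0, -0.001]
ft_force: [0.2, -0.6, -2.4]
grip_width: 0.0095
grip_force: 50.0
time: 8.17
position: [0.56, -0.0535, 0.0745]
tool_rot: [0.025, 1.0, 0.0, -0.0]
ft_force: [0.2, -1.0, -2.4]
grip_width: 0.0095
grip_force: 50.0
```

```bash
python3 -m handwheel '[[0,-0.001,0.005,0],[0,-0.002,0.010,0],[0,-0.002,0.015,0],[0,-0.002,0.020,0],[0,-0.002,0.020,0]]' && python3 -m handwheel '[[0,0,0.005,0],[0,0,0.010,0],[0,0,0.010,0]]'
```

```text
time: 8.58
position: [0.5608, -0.0549, 0.0699]
tool_rot: [0.025, 1.0, -0.001, 0.001]
ft_force: [-0.9, -1.2, 5.0]
grip_width: 0.0095
grip_force: 50.0
time: 8.83
position: [0.5613, -0.0548, 0.0671]
tool_rot: [0.025, 1.0, -0.001, 0.002]
ft_force: [-0.8, -1.7, 4.1]
grip_width: 0.0096
grip_force: 50.0
```

```bash
python3 -m handwheel '[[0,0,0.005,0],[0,0,0.010,0],[0,0,0.015,0],[0,0,0.020,0],[0,0,0.022,0],[0,0,0.022,0]]' && python3 -m handwheel '[[0,0,0.004,0],[0,0,0.008,0],[0,0,0.008,0],[0,0,0.008,0]]'
```

```text
time: 9.33
position: [0.5616, -0.0549, 0.0605]
tool_rot: [0.025, 1.0, -0.001, 0.002]
ft_force: [-0.8, -1.8, 4.9]
grip_width: 0.0098
grip_force: 50.0
time: 9.67
position: [0.5617, -0.0549, 0.0587]
tool_rot: [0.025, 1.0, -0.001, 0.002]
ft_force: [-1.1, -1.4, 8.7]
grip_width: 0.0097
grip_force: 50.0
```

```bash
python3 -m handwheel '[[0,0,0.003,0],[0,0,0.006,0],[0,0,0.006,0],[0,0,0.006,0]]' && python3 -m handwheel '[[0,0,-0.006,0],[0,0,-0.006,0],[0,0,-0.006,0],[0,0,-0.006,0],[0,0,-0.006,0],[0,0,-0.006,0]]' 35
```

```text
time: 10.0
position: [0.5618, -0.0549, 0.0577]
tool_rot: [0.025, 1.0, -0.001, 0.002]
ft_force: [-0.8, -0.2, 13.0]
grip_width: 0.0095
grip_force: 50.0
time: 10.5
position: [0.5599, -0.0541, 0.0565]
tool_rot: [0.025, 1.0, 0.0, -0.0]
ft_force: [0.3, -0.2, -0.0]
grip_width: 0.0299
grip_force: 0.0
```

```bash
python3 -m handwheel '[[0,0,-0.1,0],[0,0,-0.22,0],[0,0,-0.35,0],[0,0,-0.35,0],[0,0,-0.35,0]]' && python3 - <<'E'
from h import *
d=vision.camera('side'); ms=vision.outline_of('side','thick_plate')
for m in ms:
    r=fit([(d,m['mask'])],w(d,*m['point'],.035),.046,.014,.064); print(m['conf'],np.round(m['point']),r.x.round(4),r.fun)
go(.525,.272,.15,np.pi/2-.05)
E
```

```text
time: 10.92
position: [0.5618, -0.0546, 0.1642]
tool_rot: [0.025, 1.0, -0.001, 0.003]
ft_force: [0.5, -0.4, -0.8]
grip_width: 0.0306
grip_force: 0.0
0.67 [152. 222.] [0.5219 0.2733 2.9437] 0.06574545454545455
rows [0.1696 1.0792 0.0382] turn -0.0001 pos [ 0.5594 -0.0539  0.1613] yang 1.5199 F [-0.2 -0.2 -0.8] t 11.02 gw 0.0305 0.0
```

```bash
python3 -m handwheel '[[0.18,0.95,0,0.02],[0.18,0.95,0,0.02],[0.18,0.95,0,0.02],[0.18,0.95,0,0.02],[0.18,0.95,0,0.02],[0.18,0.95,0,0.02],[0.18,0.95,0,0.02],[0.18,0.95,0,0.02],[0.18,0.95,0,0.02],[0.18,0.95,0,0.02],[0.18,0.95,0,0.02]]' 42 && python3 -c "
from h import *
go(.5225,.2725,.115,np.pi/2-.18)"
```

```text
time: 11.93
position: [0.5203, 0.2318, 0.1607]
tool_rot: [0.089, 0.996, -0.001, -0.001]
ft_force: [0.3, 0.1, -0.3]
grip_width: 0.0366
grip_force: 0.0
rows [0.0166 0.1351 0.1523] turn 0.0003 pos [0.5203 0.2318 0.1607] yang 1.3929 F [ 0.3  0.1 -0.3] t 11.93 gw 0.0366 0.0
```

```bash
python3 -m handwheel '[[0.0166,0.135,0.05,0],[0.0166,0.135,0.15,0],[0.0166,0.135,0.15,0],[0.0166,0.135,0.15,0],[0.0166,0.135,0.15,0],[0.0166,0.135,0.15,0]]' && python3 - <<'E'
from h import *
go(.5225,.2725,.042,np.pi/2-.18)
d=vision.camera('side');f=d['frame'][90:210,140:300];cv2.imwrite('pics/d.png',cv2.resize(f,None,fx=4,fy=4,interpolation=2)[:,:,::-1])
E
```

```text
time: 12.43
position: [0.524, 0.2728, 0.1181]
tool_rot: [0.089, 0.996, 0.0, 0.001]
ft_force: [-0.3, -0.0, -0.4]
grip_width: 0.0368
grip_force: 0.0
rows [ 0.005  -0.0018  0.2537] turn 0.0002 pos [0.524  0.2728 0.1181] yang 1.3923 F [-0.3 -0.  -0.4] t 12.43 gw 0.0368 0.0
```

View pics/d.png

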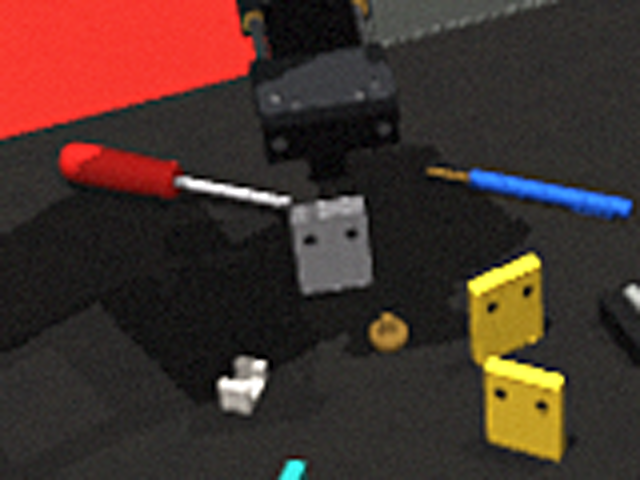

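The gripper is over the steel plate (crop about 330,245). The driver tip is low and beyond the fingers. Descend and grip.

```bash
python3 -m handwheel '[[0.004,-0.001,0.13,0],[0.004,-0.001,0.2,0],[0.004,-0.001,0.253,0],[0.004,-0.001,0.253,0],[0.004,-0.001,0.253,0]]' && python3 -m handwheel '[[0,0,0,0],[0,0,0,0],[0,0,0,0],[0,0,0,0],[0,0,0,0],[0,0,0,0]]' 0 15 && python3 -m handwheel '[[0,0,0,0],[0,0,0,0]]' 0 50 && python3 -m handwheel '[[0,0,-0.06,0],[0,0,-0.18,0],[0,0,-0.32,0],[0,0,-0.32,0],[0,0,-0.32,0]]' && python3 -c "
from h import *
go(.555,-.125,.135,np.pi/2-.052)"
```

```text
time: 12.9
position: [0.5219, 0.2734, 0.0414]
tool_rot: [0.088, 0.996, -0.0, -0.0]
ft_force: [-0.5, 0.7, 0.4]
grip_width: 0.037
grip_force: 0.0
time: 13.4
position: [0.5222, 0.2742, 0.0419]
tool_rot: [0.088, 0.996, 0.0, 0.001]
ft_force: [-0.6, 0.7, 5.2]
grip_width: 0.0137
grip_force: 15.0
time: 13.57
position: [0.5223, 0.2742, 0.0419]
tool_rot: [0.088, 0.996, 0.0, 0.001]
ft_force: [-1.3, 0.7, 6.7]
grip_width: 0.0137
grip_force: 50.0
time: 13.98
position: [0.523, 0.2743, 0.1389]
tool_rot: [0.088, 0.996, 0.001, 0.002]
ft_force: [0.3, 1.1, -4.6]
grip_width: 0.0136
grip_force: 50.0
rows [-0.3385 -1.2916  0.0116] turn -0.0198 pos [0.523  0.2743 0.1389] yang 1.3944 F [ 0.3  1.1 -4.6] t 13.98 gw 0.0136 50.0
```

```bash
python3 -m handwheel '[[-0.25,-0.95,-0.05,-0.02],[-0.25,-0.95,-0.05,-0.02],[-0.25,-0.95,-0.05,-0.02],[-0.25,-0.95,-0.05,-0.02],[-0.25,-0.95,-0.05,-0.02],[-0.25,-0.95,-0.05,-0.02],[-0.25,-0.95,-0.05,-0.02],[-0.25,-0.95,-0.05,-0.02],[-0.25,-0.95,-0.05,-0.02],[-0.25,-0.95,-0.05,-0.02],[-0.25,-0.95,-0.05,-0.02]]' && python3 -c "
from h import *
go(.5555,-.129,.15,np.pi/2-.052)"
```

```text
time: 14.9
position: [0.5438, -0.0184, 0.1505]
tool_rot: [0.025, 1.0, 0.001, -0.002]
ft_force: [0.2, 0.6, -3.3]
grip_width: 0.0137
grip_force: 50.0
rows [-0.0575 -0.3664  0.0008] turn 0.0003 pos [ 0.5438 -0.0184  0.1505] yang 1.5207 F [ 0.2  0.6 -3.3] t 14.9 gw 0.0137 50.0
```

```bash
python3 -m handwheel '[[-0.0575,-0.366,0,0],[-0.0575,-0.366,0,0],[-0.0575,-0.366,0,0],[-0.0575,-0.366,0,0],[-0.0575,-0.366,0.05,0],[-0.0575,-0.366,0.12,0],[-0.0575,-0.366,0.185,0],[-0.0575,-0.366,0.185,0],[-0.0575,-0.366,0.185,0]]' && python3 -c "
from h import *
go(.5555,-.129,.086,np.pi/2-.052)"
```

```text
time: 15.65
position: [0.5558, -0.1279, 0.0952]
tool_rot: [0.024, 1.0, 0.001, -0.002]
ft_force: [0.2, -0.8, -3.3]
grip_width: 0.0135
grip_force: 50.0
rows [ 0.0008 -0.0039  0.0307] turn 0.0006 pos [ 0.5558 -0.1279  0.0952] yang 1.5223 F [ 0.2 -0.8 -3.3] t 15.65 gw 0.0135 50.0
```

```bash
python3 -m handwheel '[[0,-0.003,0.005,0],[0,-0.003,0.012,0],[0,-0.003,0.018,0],[0,-0.003,0.024,0],[0,-0.003,0.028,0],[0,-0.003,0.031,0],[0,-0.003,0.031,0]]' && python3 -c "
from h import *
go(.5555,-.129,.086,np.pi/2-.052)"
```

```text
time: 16.23
position: [0.5572, -0.1314, 0.0878]
tool_rot: [0.026, 1.0, -0.0, 0.0]
ft_force: [-1.1, 1.4, 1.8]
grip_width: 0.0136
grip_force: 50.0
rows [0.0062 0.0078 0.006 ] turn 0.0001 pos [ 0.5572 -0.1314  0.0878] yang 1.5197 F [-1.1  1.4  1.8] t 16.23 gw 0.0136 50.0
```

```bash
python3 -m handwheel '[[0,0.002,0.001,0],[0,0.004,0.002,0],[0,0.006,0.003,0],[0,0.006,0.003,0]]' && python3 -m handwheel '[[0,0.002,0,0],[0,0.004,0,0],[0,0.004,0,0]]'
```

```text
time: 16.57
position: [0.5574, -0.131, 0.0876]
tool_rot: [0.025, 1.0, -0.002, 0.0]
ft_force: [-3.4, -2.6, 6.5]
grip_width: 0.0138
grip_force: 50.0
time: 16.82
position: [0.5573, -0.1284, 0.0863]
tool_rot: [0.026, 1.0, 0.0, 0.0]
ft_force: [-0.1, -0.5, -3.7]
grip_width: 0.0137
grip_force: 50.0
```

Same drop as before. Follow it down.

```bash
python3 -m handwheel '[[0,0.001,0.008,0],[0,0.002,0.015,0],[0,0.002,0.022,0],[0,0.002,0.03,0],[0,0.002,0.03,0]]' && python3 -m handwheel '[[0,-0.001,0.005,0],[0,-0.002,0.010,0],[0,-0.002,0.015,0],[0,-0.002,0.020,0],[0,-0.002,0.020,0]]'
```

```text
time: 17.23
position: [0.5569, -0.1275, 0.0763]
tool_rot: [0.025, 1.0, 0.0, -0.001]
ft_force: [0.1, -1.5, -3.8]
grip_width: 0.0135
grip_force: 50.0
time: 17.65
position: [0.5576, -0.1291, 0.0715]
tool_rot: [0.025, 1.0, -0.001, 0.0]
ft_force: [-0.4, -3.3, -2.1]
grip_width: 0.0132
grip_force: 50.0
```

```bash
python3 -m handwheel '[[0,0,0.005,0],[0,0,0.010,0],[0,0,0.015,0],[0,0,0.020,0],[0,0,0.020,0]]' && python3 -m handwheel '[[0,0,0.005,0],[0,0,0.010,0],[0,0,0.015,0],[0,0,0.018,0],[0,0,0.018,0]]'
```

```text
time: 18.07
position: [0.5585, -0.1293, 0.0662]
tool_rot: [0.026, 1.0, -0.001, 0.002]
ft_force: [0.4, -2.8, 3.7]
grip_width: 0.0136
grip_force: 50.0
time: 18.48
position: [0.558, -0.1292, 0.0596]
tool_rot: [0.025, 1.0, -0.001, 0.001]
ft_force: [1.0, -6.3, 0.7]
grip_width: 0.0137
grip_force: 50.0
```

```bash
python3 -m handwheel '[[0,0,0.003,0],[0,0,0.006,0],[0,0,0.006,0],[0,0,0.006,0]]' && python3 -m handwheel '[[0,0,0.003,0],[0,0,0.006,0],[0,0,0.006,0],[0,0,0.006,0]]'
```

```text
time: 18.82
position: [0.558, -0.1293, 0.0584]
tool_rot: [0.025, 1.0, -0.001, 0.001]
ft_force: [0.4, -4.6, 5.6]
grip_width: 0.0137
grip_force: 50.0
time: 19.15
position: [0.5581, -0.1293, 0.0574]
tool_rot: [0.025, 1.0, -0.001, 0.001]
ft_force: [-0.5, -5.2, 10.0]
grip_width: 0.0139
grip_force: 50.0
```

The slope of about 5 N/mm is the rubber pad, so the plate is home. Release, retreat and check.

```bash
python3 -m handwheel '[[0,0,-0.006,0],[0,0,-0.006,0],[0,0,-0.006,0],[0,0,-0.006,0],[0,0,-0.006,0],[0,0,-0.006,0]]' 38 && python3 -m handwheel '[[0,0,-0.1,0],[0,0,-0.22,0],[0,0,-0.35,0],[0,0.3,-0.45,0],[0,0.6,-0.5,0],[0,0.9,-0.5,0],[0,0.9,-0.5,0],[0,0.9,-0.5,0],[0,0.9,-0.5,0],[0,0.9,-0.5,0],[0,0.9,-0.5,0]]' && python3 - <<'E'
from h import *
d=vision.camera('side')
for n,p,ly in(('thin',(.56,-.0545),.01),('thick',(.557,-.129),.014)):
    print(n,[px(d,q).round().tolist() for q in box((*p,-.05),.046,ly,.082,.0821)[::2]])
ms=[m for l in('thin_plate','thick_plate') for m in vision.look_for('side',l)]
print([(round(m['conf'],2),np.round(m['point']).tolist()) for m in ms])
f=d['frame'][120:340,170:390];cv2.imwrite('pics/e.png',cv2.resize(f,None,fx=2.7,fy=2.7,interpolation=2)[:,:,::-1])
E
```

```text
time: 19.65
position: [0.5567, -0.1278, 0.0575]
tool_rot: [0.025, 1.0, 0.0, -0.001]
ft_force: [-0.3, 0.3, 0.0]
grip_width: 0.0326
grip_force: 0.0
time: 20.57
position: [0.5707, 0.1467, 0.2087]
tool_rot: [0.023, 1.0, 0.001, 0.001]
ft_force: [0.4, 0.3, 0.7]
grip_width: 0.0331
grip_force: 0.0
thin [[232.0, 278.0], [228.0, 276.0], [226.0, 298.0], [222.0, 297.0]]
thick [[260.0, 291.0], [255.0, 288.0], [254.0, 312.0], [249.0, 310.0]]
[(0.84, [232.0, 286.0]), (0.75, [286.0, 301.0]), (0.66, [165.0, 265.0]), (0.61, [221.0, 210.0]), (0.56, [191.0, 271.0]), (0.56, [246.0, 232.0]), (0.24, [168.0, 301.0]), (0.61, [262.0, 301.0])]
```

View pics/e.png

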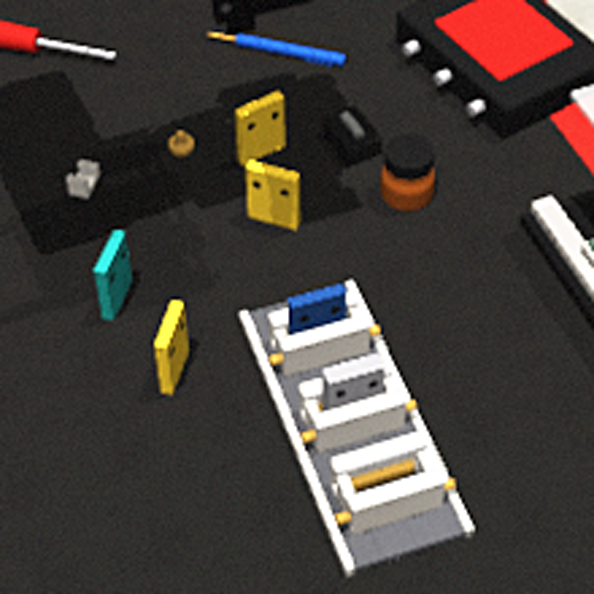

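Blue sits in the narrow slot with its top edge from (290,300) to (345,287). Steel sits in the middle slot with its top edge from (327,378) to (383,365). Both match the predicted home heights, and the bystanders in this crop have not moved.

```bash
python3 -c "
from rig import job
print(job.hand_in())"
```

```text
the job is handed in; nothing more can be done
None
```

I put the blue plate in the narrow slot and the steel plate in the middle slot, pushed both home on the rubber floor and released them; the wrist force I read never passed about 16 N, and the job is handed in.

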